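# Empty the square gem hopper and shut its gate

## Robot

A 6-joint arm with a two-finger parallel gripper is mounted at the origin on the work surface. World frame = base frame: x ahead of the robot, y to its left, z up, the work surface at z = 0. Lengths are in m, angles in rad, forces in N, time in s.
With the tool pointing down it reaches from about 0.275 to 0.825 m from the base axis. Payload 5.2 kg.
Tool frame: the origin (TCP) lies midway between the tips of the shut fingers; the grasp point (between the pads) lies 19 mm behind it; z points along the fingers, y is the direction in which the jaws open and shut (so a half turn about z gives the same grasp; the last joint's range is limited). The gripper opens to 93 mm and grips with 3 to 60 N. Pads are 15 mm wide; open, the fingers measure 128 mm over their backs; the gripper's body (75 mm by 188 mm) begins 65 mm behind the grasp point.
Start: joints at [-1.311, 0.259, 1.535, -0, 1.348, -0.203], TCP at [0.246, -0.492, 0.219] pointing down, gripper open.
Joint ranges: [-3.14, 3.14], [-0.91, 2.08], [0.19, 2.58], [-1.22, 4.36], [0.22, 2.71], [-3.12, 3.12]. Speed limits (rad/s): [2.57, 2.57, 3.14, 3.14, 3.14, 3.14].

## Interface

Orientations are given as a rotation vector (axis times angle).
In Python, from rig import monitor, vision, ctrl gives the robot as it stands.
- The arm moves only by the tool arm_command, never from a script. Its argument "moves" is a list of rows, each an object of numbers: "rx", "ry", "rz": the turn, a rotation vector about the tool's x, y, z each as a share of 360 degrees, from -1 to 1; "dx", "dy", "dz": the shift along the tool's x, y, z each as a share of 0.2 m, from -1 to 1; "grip": the closure, from 0 (fully open) to 1 (shut). A call has 1 to 8 rows; each row is the pose to reach, as a shift and turn from the pose commanded when the call began, along the tool's axes at that moment, turning the shorter way round; what a row does not reach only later rows make up. A row lasts 1/12 s, in which the tool goes at most 41.7 mm and 7.16 degrees, less where a joint would pass 70% of its speed; a pose out of reach is approached as far as the arm can. A call with a number of a shift or a turn outside -1 to 1 is refused whole. A call with a gripper value outside its range is refused whole. The fingers move at their own pace and stop on an object; "grip_force" is the grip in N (left out, the last holds). Time passes only in rows, so rows that repeat a pose let the fingers close. It gives the time, the measured TCP pose, the force and the opening at its end, in the units of the state.
- monitor.read_state(): the state, without advancing time (a new reading comes with each control period).
- vision.get_image(name): name is "scene" or "top" or "wrist"; returns a dict with "image" (384x512x3 uint8, blue, green, red), "range_z" (384x512 float32, m along the optical axis (not along the pixel's ray), 0 where there is no reading), "fx", "fy", "cx", "cy" (pixels), "dist" ([k1, k2, p1, p2, k3] as OpenCV has them; the pictures are not rectified), "R" (3x3) and "t" (3): a world point X has camera coordinates R X + t; the wrist camera has in their place "T_tool_cam" (4x4, takes a point from camera to tool coordinates, whose origin is the TCP and whose axes are the flange's). Camera axes: x right, y down, z forward; pixel columns grow to the right and rows downward; lengths in m; the calibration is good to about 2 mm. A picture is of the moment at which its call begins: read the wrist's pose just before it.
- ctrl.close_job(): hands the job in, once; it reports no verdict.
The state is a dict: "t": time; "joints": joint angles; "qd": joint speeds; "tau": joint torques, N m; "ee_pos": TCP position; "eef_rot": TCP orientation; "force": force on the tool from outside, world axes, zero at the start; "moment": the same for the moment, N m; "width": finger opening in m.
Only numpy, scipy, OpenCV 4.12 (cv2) and the standard library are available. Lean on these libraries where they do the work, as an engineer would, in place of code of your own. Each camera call takes 0.05 s, during which the arm holds its last target.

## Task

Empty the square hopper: pull its slide gate out to the stop by the wooden post so that the three stones run down into its tray, then push the gate fully home again and let go. Leave the gate of the round hopper alone.

Things in the scene. Friction and masses are not known exactly. Their poses are not given: they have to be found in the camera images.
- square_gate (a joint): Slide gate under the square hopper, in m: 0 = fully home (shut), 0.066 = pulled out to its stop; hard stops at both ends. It slides level along its hopper's own -x, stays where it is left and needs about 2 N. It may start up to 6 mm ajar.
- square_gate_handle (a point): Grip point on the axis of the square hopper's gate handle: an upright round wooden post, 20 mm diameter, 55 mm tall, on the outer end of the flat steel gate. The point moves with the gate, 38 mm above its top face, 17 mm below the post's top, 135 mm above the bench. Level x axis points from post to bin (push shut; -x pulls open), z up. Nothing beside the post rises above 100 mm.
- square_hopper_tray (a point): Floor centre (5 mm above the bench) of the square hopper's open catch tray: 104 mm square inside, walls 35 mm, beyond the bin, 203 mm along +x from the shut gate's post; a chute under the gate leads into it. The square bin, open-topped, 70 mm over its lip, top 154 mm above the bench, is centred 105 mm from the shut gate's post. Hopper, chute and tray are one piece, fixed.
- stone1_center (a point): Centre of stone 1 of 3, a polished black onyx ball of 24 mm diameter, about 13 to 27 g; starts on the shut gate inside the square bin and rolls down the chute by itself once the gate is pulled.
- stone2_center (a point): Centre of stone 2 of 3, a polished black onyx ball of 24 mm diameter, about 13 to 27 g; starts on the shut gate inside the square bin and rolls down the chute by itself once the gate is pulled.
- stone3_center (a point): Centre of stone 3 of 3, a polished black onyx ball of 24 mm diameter, about 13 to 27 g; starts on the shut gate inside the square bin and rolls down the chute by itself once the gate is pulled.
- round_gate (a joint): Slide gate of the other hopper, in m, 0 = shut, to be left alone. That hopper has the same stand, gate, post and tray but a round flared bin 92 mm across its mouth, and is empty. Which of the two stands left or right varies.
Things that resemble listed ones, but are neither listed nor needed, are in the scene too. What is shaped like the part that bears stone1_center but green or turquoise is not meant. Leave any orange look-alike of the part that bears stone2_center alone.

How it is judged:
By the outcome, as a careful person would: the job done as asked, in the order asked, and still so for the second after the job is handed in, with the robot touching nothing.
It also fails if it takes over 32 s, if anything falls off the work surface, if the arm or the gripper's body presses on something with over 40 N, if the wrist force passes 120 N, or if a joint passes its speed limit or range.

## Working session

There is one attempt and no reset: what is moved stays moved. The work goes in short steps, Python scripts to look and compute and a tool call to move; the robot and the scene stay as the last step left them, time stands still between calls to the robot, and variables do not carry over. Pictures are saved under pics/ and viewed, and the job is handed in when it is done.

Besides the shell and the picture viewer there is one more tool, called after "Request:" by a JSON object that holds its "op" and its "data". arm_command: Moves the arm, as the interface text tells. Its arguments: {"type":"object","properties":{"moves":{"type":"array"},"grip_force":{"type":"number"}},"required":["moves"]}

```bash
mkdir -p pics
python3 - <<'E'
from rig import monitor, vision
import cv2, numpy as np, pickle
s=monitor.read_state(); print(s)
d={}
for n in ["scene","top","wrist"]:
    im=vision.get_image(n); d[n]=im; cv2.imwrite(f"pics/{n}0.png",im["image"])
    print(n,{k:v for k,v in im.items() if k not in("image","range_z")})
pickle.dump(d,open("d0.pkl","wb"))
cv2.imwrite("pics/all0.png",np.hstack([cv2.resize(d[n]["image"],(400,300)) for n in ["scene","wrist"]]))
E
```

```text
{'t': 0.0, 'joints': array([-1.31077328e+00,  2.59324215e-01,  1.53604767e+00, -9.31040651e-06,
        1.34795683e+00, -2.02791635e-01]), 'qd': array([ 0.00109797,  0.00137064,  0.00040163,  0.00075641, -0.00022497,
       -0.0003118 ]), 'tau': array([-1.37577263e-03, -4.37309718e+01, -2.84009439e+01,  7.16123753e-02,
        4.13170690e-02, -1.54375707e-04]), 'ee_pos': array([ 0.24544409, -0.4916188 ,  0.217842  ]), 'eef_rot': array([-3.05616262e+00, -7.20121884e-01,  9.22279693e-05]), 'force': array([-0.00714656, -1.29689325, -0.04814154]), 'moment': array([ 0.03782135, -0.0284542 , -0.01056192]), 'width': 0.09299927437716418}
scene {'fx': 453.1635953460844, 'fy': 453.1635953460844, 'cx': 253.1519041502525, 'cy': 193.29462029145313, 'dist': array([-0.15103362,  0.        ,  0.        ,  0.        ,  0.        ]), 'R': array([[-0.6422794 ,  0.76646678,  0.0024176 ],
       [ 0.60387791,  0.50797157, -0.61424453],
       [-0.4720261 , -0.39305667, -0.78911204]]), 't': array([ 0.42137737, -0.31631753,  1.28814305])}
top {'fx': 408.56714628165213, 'fy': 408.56714628165213, 'cx': 263.8
[... 169 characters left out ...]

       [-0.97860851,  0.01635323, -0.20508034],
       [ 0.20501582, -0.00554672, -0.97874294]]), 't': array([-0.01409429,  0.64147472,  0.71406464])}
wrist {'fx': 324.57516223323313, 'fy': 324.57516223323313, 'cx': 252.08854754422356, 'cy': 196.83420878085207, 'dist': array([-0.02993407,  0.        ,  0.        ,  0.        ,  0.        ]), 'T_tool_cam': array([[-1.32160862e-03, -9.57141721e-01, -2.89616953e-01,
         8.11299518e-02],
       [ 9.99998705e-01, -9.99049017e-04, -1.26158159e-03,
         4.68084637e-04],
       [ 9.18170842e-04, -2.89618245e-01,  9.57141802e-01,
        -1.65191354e-01],
       [ 0.00000000e+00,  0.00000000e+00,  0.00000000e+00,
         1.00000000e+00]])}
```

View pics/top0.png

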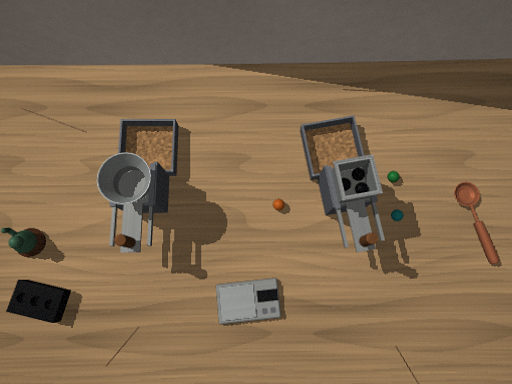

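View pics/scene0.png

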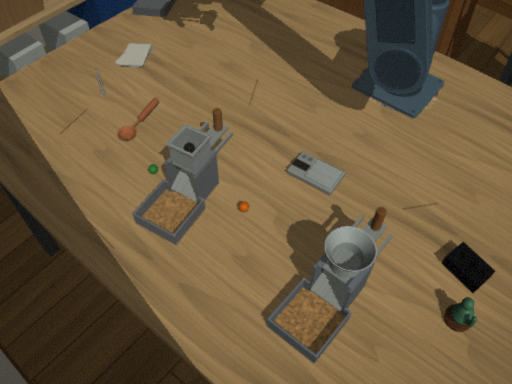

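The square hopper is the right one in the top view: post about (370,239), bin (356,180), tray (332,148). The round hopper is on the left. I'll measure with the range images.

```bash
cat > h.py <<'E'
import numpy as np, cv2
def cloud(im,R=None,t=None):
    h,w=im["range_z"].shape
    u,v=np.meshgrid(np.arange(w),np.arange(h))
    K=np.array([[im["fx"],0,im["cx"]],[0,im["fy"],im["cy"]],[0,0,1]])
    p=cv2.undistortPoints(np.stack([u,v],-1).reshape(-1,1,2).astype(np.float64),K,im["dist"]).reshape(h,w,2)
    z=im["range_z"].astype(float)
    C=np.concatenate([p*z[...,None],z[...,None]],-1)
    R=im["R"] if R is None else R; t=im["t"] if t is None else t
    X=(C-t)@R
    X[z==0]=np.nan
    return X
E
python3 - <<'E'
from h import *; import pickle
d=pickle.load(open("d0.pkl","rb"))
for n,box,tb in [("top",(345,225,390,255),(290,110,400,215)),("scene",(205,100,230,135),(120,110,235,245))]:
    im=d[n];X=cloud(im);B=im["image"]
    P=X[box[1]:box[3],box[0]:box[2]].reshape(-1,3);c=B[box[1]:box[3],box[0]:box[2]].reshape(-1,3).astype(int)
    m=(P[:,2]>0.105)&(P[:,2]<.165)&(c[:,2]-c[:,0]>15)
    Q=P[m];print(n,"post n",len(Q),Q.mean(0),Q.min(0),Q.max(0))
    T=Q[Q[:,2]>Q[:,2].max()-.006];print("  top",len(T),T.mean(0),(T.min(0)+T.max(0))/2)
    P=X[tb[1]:tb[3],tb[0]:tb[2]].reshape(-1,3)
    m=(P[:,2]>.146)&(P[:,2]<.162); L=P[m]
    r=cv2.minAreaRect((L[:,:2]*1000).astype(np.float32));print("  lip",len(L),r,L[:,2].mean())
    m=(P[:,2]>.028)&(P[:,2]<.045)&(P[:,0]>.45)
    L=P[m]; print("  traywall",cv2.minAreaRect((L[:,:2]*1000).astype(np.float32)),len(L))
    b=X[300:360,100:200].reshape(-1,3);print("  bench z",np.nanmedian(b[:,2]))
E
```

```text
top post n 183 [ 0.54358895 -0.19892377  0.14163553] [ 0.53505755 -0.21063165  0.1059362 ] [ 0.55399937 -0.19177876  0.15370786]
  top 110 [ 0.54467848 -0.20159901  0.15128342] [ 0.544723   -0.20152024  0.15115919]
  lip 698 ((648.52197265625, -183.8778076171875), (70.28082275390625, 71.44896697998047), 9.467466354370117) 0.15230097288384195
  traywall ((706.7271118164062, -174.058349609375), (190.2404022216797, 114.41986083984375), 9.145401000976562) 492
  bench z -0.00043561253323915773
scene post n 181 [ 0.54737316 -0.19539401  0.13348191] [ 0.53479521 -0.20968071  0.10528665] [ 0.55511075 -0.18764113  0.15448593]
  top 48 [ 0.54441673 -0.19868332  0.15166854] [ 0.54421189 -0.19964643  0.15169358]
  lip 494 ((611.2731323242188, -188.2516632080078), (147.60159301757812, 73.14319610595703), 9.184246063232422) 0.15197853913588205
  traywall ((707.5859985351562, -172.57611083984375), (192.92938232421875, 115.8819808959961), 9.941202163696289) 889
  bench z -0.7438579782051905
```

Run:
```python
import cv2
a=cv2.imread("pics/top0.png")[100:270,280:420];cv2.imwrite("pics/topz.png",cv2.resize(a,None,fx=3.5,fy=3.5,interpolation=2))
```

```text
(no output)
```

View pics/topz.png

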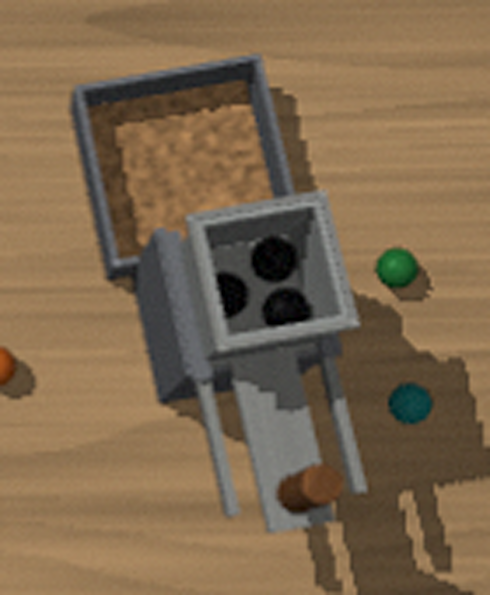

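View pics/wrist0.png

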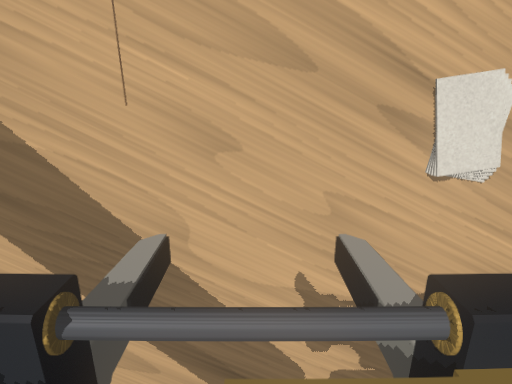

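Post at (0.5446, -0.2006) and bin centre at (0.6485, -0.1839) are 105 mm apart, which matches. The slide heading is about 9.3°. I'll move at height, grasping across the slide.

Request:
{"op": "arm_command", "data": {"moves": [{"dx":0.99,"dy":-0.318,"rz":0.0478},{"dx":0.99,"dy":-0.318,"rz":0.0478},{"dx":0.99,"dy":-0.318,"rz":0.0478},{"dx":0.99,"dy":-0.318,"rz":0.0478},{"dx":0.99,"dy":-0.318,"rz":0.0478},{"dx":0.99,"dy":-0.318,"rz":0.0478}]}}

```text
invalid input
```

```bash
cat > go.py <<'E'
import sys,numpy as np
from scipy.spatial.transform import Rotation as Ro
from rig import monitor
def go(x,y,z,yaw=9.3):
    s=monitor.read_state();R=Ro.from_rotvec(s["eef_rot"])
    w=np.radians(yaw);T=Ro.from_matrix(np.array([[np.cos(w),np.sin(w),0],[np.sin(w),-np.cos(w),0],[0,0,-1]]))
    d=R.inv().apply(np.array([x,y,z])-s["ee_pos"])/.2
    r=(R.inv()*T).as_rotvec()/(2*np.pi)
    print("t",s["t"],"pos",s["ee_pos"],"F",s["force"],"w",s["width"],"qd",abs(s["qd"]).max());print("d",d.round(4),"r",r.round(4))
if __name__=="__main__": go(*map(float,sys.argv[1:]))
E
python3 go.py .5446 -.2004 .215
```

```text
t 0.15 pos [ 0.24546182 -0.49174641  0.21802421] F [ 0.61654597 -1.07857617  0.21022102] w 0.09283838100116583 qd 0.0022035178839459523
d [ 1.9887 -0.6357  0.0165] r [-0.0002 -0.      0.0478]
```

Request:
{"op": "arm_command", "data": {"moves": [{"rx":0,"ry":0,"rz":0.0478,"dx":0.99,"dy":-0.318,"dz":0,"grip":0},{"rx":0,"ry":0,"rz":0.0478,"dx":0.99,"dy":-0.318,"dz":0,"grip":0},{"rx":0,"ry":0,"rz":0.0478,"dx":0.99,"dy":-0.318,"dz":0,"grip":0},{"rx":0,"ry":0,"rz":0.0478,"dx":0.99,"dy":-0.318,"dz":0,"grip":0},{"rx":0,"ry":0,"rz":0.0478,"dx":0.99,"dy":-0.318,"dz":0,"grip":0},{"rx":0,"ry":0,"rz":0.0478,"dx":0.99,"dy":-0.318,"dz":0,"grip":0}], "grip_force": 25}}

```text
t: 0.65
ee_pos: [0.3979, -0.3417, 0.2186]
eef_rot: [-3.128, -0.262, -0.003]
force: [-0.7, -0.4, -0.5]
width: 0.0929
```

```bash
python3 go.py .5446 -.2004 .215
```

```text
t 0.65 pos [ 0.39794958 -0.34174426  0.21855259] F [-0.68412691 -0.37829437 -0.52037252] w 0.0929445866787178 qd 0.06173623465878279
d [ 0.8406 -0.5748  0.0209] r [-0.0004 -0.0003  0.0008]
```

Request:
{"op": "arm_command", "data": {"moves": [{"rx":0,"ry":0,"rz":0,"dx":0.84,"dy":-0.575,"dz":0,"grip":0},{"rx":0,"ry":0,"rz":0,"dx":0.84,"dy":-0.575,"dz":0,"grip":0},{"rx":0,"ry":0,"rz":0,"dx":0.84,"dy":-0.575,"dz":0,"grip":0},{"rx":0,"ry":0,"rz":0,"dx":0.84,"dy":-0.575,"dz":0,"grip":0},{"rx":0,"ry":0,"rz":0,"dx":0.84,"dy":-0.575,"dz":0,"grip":0},{"rx":0,"ry":0,"rz":0,"dx":0.84,"dy":-0.575,"dz":0,"grip":0},{"rx":0,"ry":0,"rz":0,"dx":0.84,"dy":-0.575,"dz":0,"grip":0},{"rx":0,"ry":0,"rz":0,"dx":0.84,"dy":-0.575,"dz":0,"grip":0}]}}

```text
t: 1.32
ee_pos: [0.541, -0.2064, 0.2182]
eef_rot: [-3.131, -0.256, 0.002]
force: [0.2, 0.1, -0.6]
width: 0.0932
```

```bash
python3 go.py .5446 -.2004 .116
python3 - <<'E'
from h import *
from rig import monitor,vision
from scipy.spatial.transform import Rotation as Ro
s=monitor.read_state();im=vision.get_image("wrist");cv2.imwrite("pics/w1.png",im["image"])
T=np.eye(4);T[:3,:3]=Ro.from_rotvec(s["eef_rot"]).as_matrix();T[:3,3]=s["ee_pos"]
M=np.linalg.inv(T@im["T_tool_cam"]);X=cloud(im,M[:3,:3],M[:3,3]).reshape(-1,3);c=im["image"].reshape(-1,3).astype(int)
m=(X[:,2]>.146)&(X[:,2]<.158)&(c[:,2]-c[:,0]>15)&(abs(X[:,0]-.545)<.03)&(abs(X[:,1]+.2)<.03);Q=X[m];print(len(Q),Q.mean(0),(Q.min(0)+Q.max(0))/2,np.ptp(Q,0))
E
```

```text
t 1.3167 pos [ 0.5410376  -0.20639164  0.21818784] F [ 0.15894908  0.11017981 -0.5652418 ] w 0.09323968395338408 qd 0.03045380421586954
d [ 0.0231 -0.0266  0.5109] r [-0.      0.0002  0.0002]
520 [ 0.54567468 -0.20162806  0.15083539] [ 0.54522554 -0.20163376  0.14946236] [0.01916086 0.01923566 0.00650633]
```

View pics/w1.png

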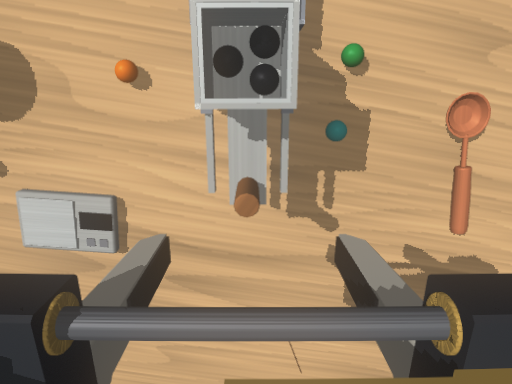

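The wrist view shows the post at (247,195), the rails vertical in the picture (so the yaw is right) and three black stones in the bin. The post estimates agree within about 1 mm. Next I descend and close.

Request:
{"op": "arm_command", "data": {"moves": [{"rx":0,"ry":0,"rz":0,"dx":0.024,"dy":-0.022,"dz":0.0,"grip":0},{"rx":0,"ry":0,"rz":0,"dx":0.024,"dy":-0.022,"dz":0.15,"grip":0},{"rx":0,"ry":0,"rz":0,"dx":0.024,"dy":-0.022,"dz":0.3,"grip":0},{"rx":0,"ry":0,"rz":0,"dx":0.024,"dy":-0.022,"dz":0.42,"grip":0},{"rx":0,"ry":0,"rz":0,"dx":0.024,"dy":-0.022,"dz":0.51,"grip":0},{"rx":0,"ry":0,"rz":0,"dx":0.024,"dy":-0.022,"dz":0.51,"grip":0},{"rx":0,"ry":0,"rz":0,"dx":0.024,"dy":-0.022,"dz":0.51,"grip":0}]}}

```text
t: 1.95
ee_pos: [0.5446, -0.2016, 0.1162]
eef_rot: [-3.13, -0.252, 0.003]
force: [-0.3, -0.2, 0.3]
width: 0.0933
```

```bash
python3 go.py .5450 -.2012 .116
```

```text
t 1.95 pos [ 0.54462537 -0.20158072  0.11617746] F [-0.29363807 -0.23670539  0.29566335] w 0.09325718043436079 qd 0.04321456406015281
d [ 0.0022 -0.0016  0.0009] r [-0.0002  0.0003 -0.0003]
```

Request:
{"op": "arm_command", "data": {"moves": [{"rx":0,"ry":0,"rz":0,"dx":0,"dy":0,"dz":0,"grip":0.4},{"rx":0,"ry":0,"rz":0,"dx":0,"dy":0,"dz":0,"grip":0.6},{"rx":0,"ry":0,"rz":0,"dx":0,"dy":0,"dz":0,"grip":0.7},{"rx":0,"ry":0,"rz":0,"dx":0,"dy":0,"dz":0,"grip":1},{"rx":0,"ry":0,"rz":0,"dx":0,"dy":0,"dz":0,"grip":1},{"rx":0,"ry":0,"rz":0,"dx":0,"dy":0,"dz":0,"grip":1},{"rx":0,"ry":0,"rz":0,"dx":0,"dy":0,"dz":0,"grip":1},{"rx":0,"ry":0,"rz":0,"dx":0,"dy":0,"dz":0,"grip":1}]}}

```text
t: 2.62
ee_pos: [0.5456, -0.201, 0.1167]
eef_rot: [3.131, 0.255, 0.0]
force: [-0.2, -0.3, -0.2]
width: 0.0442
```

```bash
python3 go.py .5450 -.2012 .116
```

```text
t 2.6167 pos [ 0.5455777  -0.20099343  0.11673258] F [-0.17777996 -0.29008503 -0.20612073] w 0.04422554817332047 qd 0.0026012248130837137
d [-0.003   0.0006  0.0037] r [ 0. -0.  0.]
```

Still closing.

Request:
{"op": "arm_command", "data": {"moves": [{"rx":0,"ry":0,"rz":0,"dx":0,"dy":0,"dz":0,"grip":1},{"rx":0,"ry":0,"rz":0,"dx":0,"dy":0,"dz":0,"grip":1},{"rx":0,"ry":0,"rz":0,"dx":0,"dy":0,"dz":0,"grip":1},{"rx":0,"ry":0,"rz":0,"dx":0,"dy":0,"dz":0,"grip":1},{"rx":0,"ry":0,"rz":0,"dx":0,"dy":0,"dz":0,"grip":1},{"rx":0,"ry":0,"rz":0,"dx":0,"dy":0,"dz":0,"grip":1}]}}

```text
t: 3.12
ee_pos: [0.5456, -0.2012, 0.1166]
eef_rot: [3.131, 0.255, -0.0]
force: [-0.7, 0.1, -1.1]
width: 0.0197
```

Request:
{"op": "arm_command", "data": {"moves": [{"rx":0,"ry":0,"rz":0,"dx":-0.03,"dy":0,"dz":0,"grip":1},{"rx":0,"ry":0,"rz":0,"dx":-0.08,"dy":0,"dz":0,"grip":1},{"rx":0,"ry":0,"rz":0,"dx":-0.14,"dy":0,"dz":0,"grip":1},{"rx":0,"ry":0,"rz":0,"dx":-0.2,"dy":0,"dz":0,"grip":1},{"rx":0,"ry":0,"rz":0,"dx":-0.25,"dy":0,"dz":0,"grip":1},{"rx":0,"ry":0,"rz":0,"dx":-0.28,"dy":0,"dz":0,"grip":1},{"rx":0,"ry":0,"rz":0,"dx":-0.3,"dy":0,"dz":0,"grip":1},{"rx":0,"ry":0,"rz":0,"dx":-0.3,"dy":0,"dz":0,"grip":1}]}}

```text
t: 3.78
ee_pos: [0.4851, -0.2114, 0.1166]
eef_rot: [3.131, 0.254, -0.002]
force: [-0.6, -3.8, -3.7]
width: 0.0194
```

```bash
python3 go.py .5456 -.2012 .116
```

```text
t 3.7833 pos [ 0.48509913 -0.21135532  0.11662175] F [-0.62864812 -3.81478585 -3.71298694] w 0.019435838094113117 qd 0.01826793358679852
d [ 0.3067 -0.0014  0.0027] r [ 0.0001  0.0002 -0.0001]
```

Request:
{"op": "arm_command", "data": {"moves": [{"rx":0,"ry":0,"rz":0,"dx":-0.01,"dy":0,"dz":0,"grip":1},{"rx":0,"ry":0,"rz":0,"dx":-0.02,"dy":0,"dz":0,"grip":1},{"rx":0,"ry":0,"rz":0,"dx":-0.028,"dy":0,"dz":0,"grip":1},{"rx":0,"ry":0,"rz":0,"dx":-0.033,"dy":0,"dz":0,"grip":1},{"rx":0,"ry":0,"rz":0,"dx":-0.033,"dy":0,"dz":0,"grip":1},{"rx":0,"ry":0,"rz":0,"dx":-0.033,"dy":0,"dz":0,"grip":1}]}}

```text
t: 4.28
ee_pos: [0.4811, -0.212, 0.1166]
eef_rot: [3.131, 0.255, 0.004]
force: [5.0, -3.8, -7.0]
width: 0.0193
```

```bash
python3 go.py .5456 -.2012 .116
cat > shot.py <<'E'
import sys
from h import *
from rig import vision
a=vision.get_image("top")["image"][100:290,270:430];b=vision.get_image("scene")["image"][90:250,110:260]
f=lambda i:cv2.resize(i,(400,int(400*i.shape[0]/i.shape[1])))[:426]
a,b=f(a),f(b);h=min(len(a),len(b));cv2.imwrite(sys.argv[1],np.hstack([a[:h],b[:h]]))
E
python3 shot.py pics/s1.png
```

```text
t 4.2833 pos [ 0.48110866 -0.21201042  0.11663575] F [ 5.00462453 -3.82972556 -6.96095144] w 0.019299621168454115 qd 0.0014164096669700697
d [ 0.3269 -0.0012  0.0039] r [ 0.0001 -0.0003  0.    ]
```

View pics/s1.png

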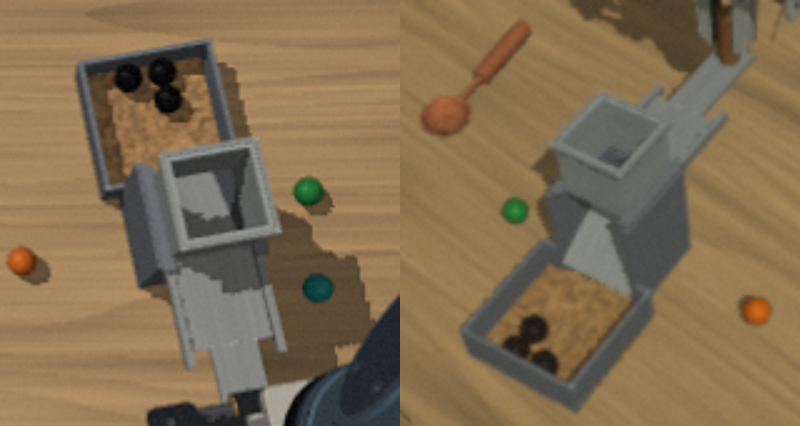

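All three stones are in the tray, near (140,85) in the left crop. I'll pull a little more to be sure the gate is on the stop.

Request:
{"op": "arm_command", "data": {"moves": [{"rx":0,"ry":0,"rz":0,"dx":-0.008,"dy":0,"dz":0,"grip":1},{"rx":0,"ry":0,"rz":0,"dx":-0.015,"dy":0,"dz":0,"grip":1},{"rx":0,"ry":0,"rz":0,"dx":-0.015,"dy":0,"dz":0,"grip":1},{"rx":0,"ry":0,"rz":0,"dx":-0.015,"dy":0,"dz":0,"grip":1}]}}

```text
t: 4.72
ee_pos: [0.4808, -0.2121, 0.1167]
eef_rot: [3.13, 0.254, 0.012]
force: [14.9, 0.4, -12.2]
width: 0.0194
```

```bash
python3 go.py .5456 -.2012 .116
```

```text
t 4.7167 pos [ 0.48081635 -0.21211823  0.11673335] F [ 14.90024603   0.41294413 -12.20739772] w 0.019357478734167554 qd 0.00232852799283242
d [ 0.3284 -0.0016  0.0061] r [ 0.0002 -0.0012 -0.    ]
```

It is hard against the stop: 15 N and no further travel. Now pushing home.

Request:
{"op": "arm_command", "data": {"moves": [{"rx":0,"ry":0,"rz":0,"dx":0.03,"dy":0,"dz":0,"grip":1},{"rx":0,"ry":0,"rz":0,"dx":0.09,"dy":0,"dz":0,"grip":1},{"rx":0,"ry":0,"rz":0,"dx":0.15,"dy":0,"dz":0,"grip":1},{"rx":0,"ry":0,"rz":0,"dx":0.21,"dy":0,"dz":0,"grip":1},{"rx":0,"ry":0,"rz":0,"dx":0.26,"dy":0,"dz":0,"grip":1},{"rx":0,"ry":0,"rz":0,"dx":0.3,"dy":0,"dz":0,"grip":1},{"rx":0,"ry":0,"rz":0,"dx":0.325,"dy":0,"dz":0,"grip":1},{"rx":0,"ry":0,"rz":0,"dx":0.33,"dy":0,"dz":0,"grip":1}]}}

```text
t: 5.38
ee_pos: [0.5427, -0.2016, 0.1167]
eef_rot: [3.131, 0.256, 0.0]
force: [-1.0, -5.3, -0.4]
width: 0.02
```

```bash
python3 go.py .5460 -.2012 .116
```

```text
t 5.3833 pos [ 0.54269866 -0.20159418  0.11667108] F [-0.95757038 -5.2875136  -0.4004287 ] w 0.02002347165661722 qd 0.0076639671244002686
d [0.0166 0.0007 0.0034] r [ 0.     -0.      0.0001]
```

Request:
{"op": "arm_command", "data": {"moves": [{"rx":0,"ry":0,"rz":0,"dx":0.008,"dy":0,"dz":0,"grip":1},{"rx":0,"ry":0,"rz":0,"dx":0.016,"dy":0,"dz":0,"grip":1},{"rx":0,"ry":0,"rz":0,"dx":0.024,"dy":0,"dz":0,"grip":1},{"rx":0,"ry":0,"rz":0,"dx":0.03,"dy":0,"dz":0,"grip":1},{"rx":0,"ry":0,"rz":0,"dx":0.03,"dy":0,"dz":0,"grip":1},{"rx":0,"ry":0,"rz":0,"dx":0.03,"dy":0,"dz":0,"grip":1}]}}

```text
t: 5.88
ee_pos: [0.546, -0.201, 0.1167]
eef_rot: [-3.131, -0.255, 0.005]
force: [-6.2, -6.0, 1.7]
width: 0.0192
```

```bash
python3 go.py .5460 -.2012 .116
```

```text
t 5.8833 pos [ 0.54604092 -0.20103441  0.11666332] F [-6.19894318 -5.95751016  1.69921663] w 0.019216888666171248 qd 0.0018499499460230353
d [-0.0003  0.0008  0.0033] r [-0.      0.0005  0.    ]
```

Request:
{"op": "arm_command", "data": {"moves": [{"rx":0,"ry":0,"rz":0,"dx":0.006,"dy":0,"dz":0,"grip":1},{"rx":0,"ry":0,"rz":0,"dx":0.012,"dy":0,"dz":0,"grip":1},{"rx":0,"ry":0,"rz":0,"dx":0.015,"dy":0,"dz":0,"grip":1},{"rx":0,"ry":0,"rz":0,"dx":0.015,"dy":0,"dz":0,"grip":1}]}}

```text
t: 6.22
ee_pos: [0.5464, -0.2009, 0.1166]
eef_rot: [-3.131, -0.255, 0.014]
force: [-14.5, -7.5, 6.6]
width: 0.0193
```

```bash
python3 go.py .5460 -.2012 .116
```

```text
t 6.2167 pos [ 0.54640532 -0.20092306  0.11658206] F [-14.53000518  -7.47392513   6.59356293] w 0.01927280108986217 qd 0.003713760830556918
d [-0.0022  0.001   0.0029] r [-0.0002  0.0014  0.    ]
```

The gate is hard home: 14.5 N and no travel. Opening the gripper.

Request:
{"op": "arm_command", "data": {"moves": [{"rx":0,"ry":0,"rz":0,"dx":0,"dy":0,"dz":0,"grip":0},{"rx":0,"ry":0,"rz":0,"dx":0,"dy":0,"dz":0,"grip":0},{"rx":0,"ry":0,"rz":0,"dx":0,"dy":0,"dz":0,"grip":0},{"rx":0,"ry":0,"rz":0,"dx":0,"dy":0,"dz":0,"grip":0},{"rx":0,"ry":0,"rz":0,"dx":0,"dy":0,"dz":0,"grip":0},{"rx":0,"ry":0,"rz":0,"dx":0,"dy":0,"dz":0,"grip":0},{"rx":0,"ry":0,"rz":0,"dx":0,"dy":0,"dz":0,"grip":0},{"rx":0,"ry":0,"rz":0,"dx":0,"dy":0,"dz":0,"grip":0}]}}

```text
t: 6.88
ee_pos: [0.551, -0.2, 0.1166]
eef_rot: [-3.131, -0.255, -0.0]
force: [-0.5, -0.5, -0.1]
width: 0.0685
```

Rise, then back away for a clear view.

Request:
{"op": "arm_command", "data": {"moves": [{"rx":0,"ry":0,"rz":0,"dx":0,"dy":0,"dz":-0.1,"grip":0},{"rx":0,"ry":0,"rz":0,"dx":0,"dy":0,"dz":-0.25,"grip":0},{"rx":0,"ry":0,"rz":0,"dx":0,"dy":0,"dz":-0.4,"grip":0},{"rx":0,"ry":0,"rz":0,"dx":0,"dy":0,"dz":-0.55,"grip":0},{"rx":0,"ry":0,"rz":0,"dx":-0.2,"dy":0,"dz":-0.55,"grip":0},{"rx":0,"ry":0,"rz":0,"dx":-0.4,"dy":0,"dz":-0.55,"grip":0},{"rx":0,"ry":0,"rz":0,"dx":-0.5,"dy":0,"dz":-0.55,"grip":0},{"rx":0,"ry":0,"rz":0,"dx":-0.5,"dy":0,"dz":-0.55,"grip":0}]}}

```text
t: 7.55
ee_pos: [0.4489, -0.2164, 0.2271]
eef_rot: [3.131, 0.252, -0.002]
force: [0.7, -0.1, -1.1]
width: 0.093
```

Request:
{"op": "arm_command", "data": {"moves": [{"rx":0,"ry":0,"rz":0,"dx":-0.2,"dy":0,"dz":0,"grip":0},{"rx":0,"ry":0,"rz":0,"dx":-0.3,"dy":0,"dz":0,"grip":0},{"rx":0,"ry":0,"rz":0,"dx":-0.3,"dy":0,"dz":0,"grip":0},{"rx":0,"ry":0,"rz":0,"dx":-0.3,"dy":0,"dz":0,"grip":0}]}}

```text
t: 7.88
ee_pos: [0.3933, -0.2264, 0.227]
eef_rot: [3.131, 0.252, 0.002]
force: [-0.1, 0.9, 0.0]
width: 0.0929
```

```bash
python3 go.py .5460 -.2012 .116; python3 shot.py pics/s2.png
python3 - <<'E'
from h import *
from rig import vision
im=vision.get_image("scene");X=cloud(im)
import pickle
o=pickle.load(open("d0.pkl","rb"))["scene"];XO=cloud(o)
def post(X,c,box):
    P=X[box[1]:box[3],box[0]:box[2]].reshape(-1,3);c=c[box[1]:box[3],box[0]:box[2]].reshape(-1,3).astype(int)
    m=(P[:,2]>.11)&(P[:,2]<.165)&(c[:,2]-c[:,0]>15);return m.sum(),P[m].mean(0).round(4)
for b in [(205,100,230,135),(365,200,390,235)]: print(post(XO,o["image"],b),post(X,im["image"],b))
E
```

```text
t 7.8833 pos [ 0.39327666 -0.22638672  0.22701502] F [-0.07709468  0.924008    0.02704437] w 0.0929150483169619 qd 0.028333784201341874
d [ 0.7733 -0.0024  0.556 ] r [ 0.0001 -0.0002 -0.0002]
(np.int64(165), array([ 0.5473, -0.1956,  0.136 ])) (np.int64(165), array([ 0.5478, -0.1957,  0.1365]))
(np.int64(202), array([0.5526, 0.2182, 0.1377])) (np.int64(198), array([0.5527, 0.2181, 0.1382]))
```

View pics/s2.png

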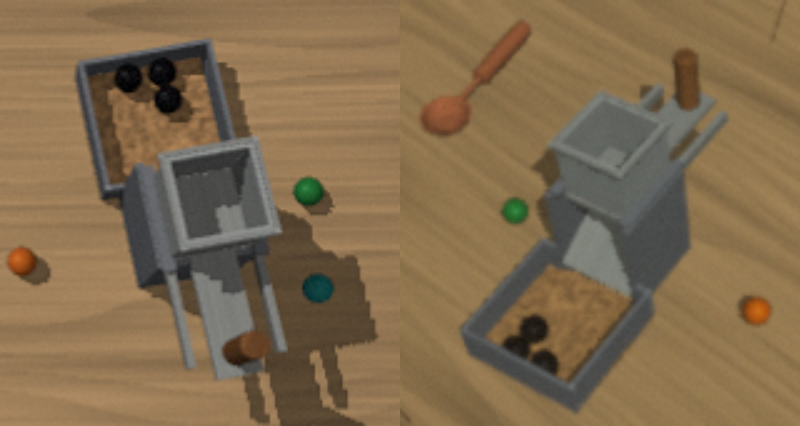

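The pictures show the stones at rest in the tray, near (145,85). The bin is empty, the gate is shut with its post at (245,347), and the arm is clear.

```bash
python3 -c "
from rig import ctrl
print(ctrl.close_job())"
```

```text
the job is handed in; nothing more can be done
None
```

The square hopper is emptied and shut again. I gripped its post and pulled the gate to its stop, which took 65.7 mm of travel and ended at about 15 N with no further motion. All three black stones ran into the tray. I then pushed the gate back until it stopped moving at about 14.5 N, released it and backed the arm away, using about 8 s of the 32 s allowed.

The last pictures show the three stones in the tray, the bin empty and the gripper open with nothing near it. The square post is within 0.5 mm of where it started, on the shut side. The round hopper's post has not moved in x or y by more than 0.1 mm. No check failed. My first move call was refused because its rows left out some fields, and nothing moved.

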